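# Seat a keyed coupling hub on a shaft

## Robot

A 7-joint arm with a two-finger parallel gripper is mounted at the origin on a cart in front of the work surface, level with it; the furniture and walls round the work are solid. World frame = base frame: x ahead of the robot, y to its left, z up, the work surface at z = 0. Lengths are in mm, angles in rad, forces in N, time in s.
With the tool pointing down it reaches from about 425 to 925 mm from the base axis. Payload 6.8 kg.
Tool frame: the origin (TCP) lies at the very end of the fingers, on their centre line; the grasp point (between the pads) lies 19 mm behind it; z points along the fingers, x is the direction in which the jaws open and shut, and the axes are right-handed (so a half turn about z gives the same grasp; the last joint's range is limited). The gripper opens to 88 mm and grips with 3 to 60 N. Pads are 20 mm wide; open, the fingers measure 115 mm over their backs; the gripper's body (75 mm by 178 mm) begins 61 mm behind the grasp point.
Start: joints at [-1.348, 0.477, 0.022, 1.555, -0.011, 1.109, -0.083], TCP at [219.236, 638.422, 222.664] pointing down, gripper open.
Joint ranges: [-2.96, 2.96], [-0.34, 2.1], [-1.41, 1.46], [0.24, 2.44], [-1.37, 4.51], [0.17, 1.92], [-2.96, 2.96]. Speed limits (rad/s): [2.39, 2.39, 3.14, 3.14, 3.14, 3.14, 3.14].

## Interface

Orientations are given as a unit quaternion [w, x, y, z].
In Python, from station import manip gives the robot as it stands.
- The arm moves only by the tool drive_tool, never from a script. Its arguments are lists of equal length, an entry for each row: "dp": the shift along the tool's x, y, z in units of 50 mm (1.0 is 50 mm), a list of three; "turn": the turn, a rotation vector about the tool's x, y, z in units of 5 degrees (1.0 is 5 degrees), a list of three; "claw": the closure in counts, from 0 (fully open) to 255 (shut). In form: {"dp": [[x, y, z], ...], "turn": [[ax, ay, az], ...], "claw": [claw, ...]}. A call has 1 to 10 rows; each row is the pose to reach, as a shift and turn from the pose commanded when the call began, along the tool's axes at that moment; what a row does not reach only later rows make up. A row lasts 1/10 s, in which the tool goes at most 50 mm and 8.59 degrees, less where a joint would pass 70% of its speed; a pose out of reach is approached as far as the arm can. A call with a gripper value outside its range is refused whole. The fingers move at their own pace and stop on an object; the grip force is fixed at half the most. Time passes only in rows, so rows that repeat a pose let the fingers close. It gives the time, the measured TCP pose, the force and the opening at its end, in the units of the state.
- manip.get_obs(): the state, without advancing time (a new reading comes with each control period).
- manip.read_camera(name): name is "scene" or "top" or "wrist"; returns (picture, depth): 400x640x3 uint8, blue, green, red; 400x640 float32, mm along the optical axis (not along the pixel's ray), 0 where there is no reading.
- manip.get_calibration(name): a dict with "fov_y" (degrees; the focal length in pixels is half the picture's height over the tangent of half this angle, whatever the lens; pixels are square), "cx", "cy" (the principal point, pixels), "extrinsics" (4x4, takes a point from world to camera coordinates). Camera axes: x right, y down, z forward; pixel columns grow to the right and rows downward; lengths in mm; the calibration is good to about 2 mm. A picture is of the moment at which its call begins: read the wrist's pose just before it. get_calibration takes no time and is no camera call; for the wrist camera it gives the pose at the moment of the call.
- manip.job_done(): hands the job in, once; it reports no verdict.
The state is a dict: "t": time; "joint_pos": joint angles; "dq": joint speeds; "effort": joint torques, N m; "tool_pos": TCP position; "tool_rot": TCP orientation; "ft_force": force on the tool from outside, world axes, zero at the start; "moment": the same for the moment, N m; "grip_width": opening from 0.0 (shut) to 1.0 (fully open).
Only numpy, scipy, OpenCV 4.12 (cv2) and the standard library are available. Lean on these libraries where they do the work, as an engineer would, in place of code of your own. Each camera call takes 0.05 s, during which the arm holds its last target.

## Task

Pick up the steel coupling hub and fit it, jaws upward, on the upright shaft of the bearing unit: turn it gently until its keyway finds the key, then ease it down until it sits fully home on the shaft's shoulder, and let go. The key's exact angle must be felt for: press only lightly, and never let the shaft take more than 60 N, not even for a moment. Leave the thread-lock bottle, the seal ring and the loose bolt as they are.

Things in the scene. Friction and masses are not known exactly. Their poses are not given: they have to be found in the camera images.
- hub_center (a point): Centre, half-way up (24 mm over its underside), of the coupling hub: loose plain steel cylinder, 52 mm in diameter, 48 mm high, about 0.4 kg, upright. Lower 36 mm: round body with a 27 mm through bore. Above: three jaws 12 mm high, flush with the outside, 48 deg wide, at 60, 180 and 300 deg from x. z is up the bore; the keyway lies in the direction of x (see hub_keyway).
- hub_keyway (a point): Mouth of the hub's keyway on the hub's underside, 15 mm from the bore's axis towards hub_center's x. The keyway is a straight slot in the bore wall, 9.5 mm wide, its bottom 18.5 mm from the axis, through the whole height of the 36 mm body; seen from above it lies between two jaws.
- shaft_seat (a point): Point on the shaft's axis level with its shoulder (36 mm wide, 60 mm above the bench), where the hub's underside must rest; hub_center is then 24 mm above this point. x, y are fixed to the bearing unit, not the shaft. The key on the shaft points within 0.5 rad, either way, of this frame's -x; its angle is not measured. z is up.
- shaft_end (a point): Upper end of the upright steel shaft, on its axis, 40 mm above shaft_seat. Shaft 24 mm in diameter from the shoulder up to 6 mm below the end, then tapering to 17 mm. Key: 8 mm wide, outer face 17 mm from the axis, from the shoulder to 20 mm above it, top edges bevelled 1 mm. A hub with its keyway elsewhere stops on the key's top, 20 mm too high.
- stand: Bearing unit bolted to the bench, origin under its centre: base plate 110 x 110 x 12 mm, round grey housing 86 mm wide at its foot, 74 mm above, cover 66 mm wide, 51 mm above the bench. Its upright shaft turns stiffly (0.35 N m): it stays put while the hub turns lightly on top of the key, and turns along once the key is in the keyway.
- threadlock: Bystander: small red thread-lock bottle with a black cap, 30 mm wide, 100 mm high, standing; origin at the centre of its underside.
- seal_ring: Bystander: seal ring, black on white, 62 mm wide, 20 mm high, lying flat; origin at the centre of its underside.
- bolt_a: Bystander: hex bolt 106 mm long, 24 mm high at its head, lying along its y axis; origin on the bench under its middle.
There are look-alikes about, which are no part of the job. There is more than one size of the part that bears hub_center; the job needs the largest. Leave any red look-alike of the stand alone.

How it is judged (in metres and radians):
At the end, for the whole second after the job is handed in: The hub stands jaws up on the shaft, key in the keyway, its underside on the shoulder within 2.5 mm, centred within 4 mm, upright within 0.08 rad, let go and at rest (z of hub_center in the frame of shaft_seat between 0.02 and 0.0265 m and horizontal distance between hub_center and shaft_seat below 0.004 m and angle between hub_center's own z axis and vertical below 0.08 rad and linear speed of hub below 0.01 m/s); the robot touches nothing.
It fails at once if the bearing unit with its shaft and key is loaded with more than 60 N (contact force between stand and anything else above 60 N).
It fails at once if the thread-lock bottle is moved over 30 mm or tipped (distance of threadlock from where it was at the start of the episode above 0.03 m or angle between threadlock's own z axis and vertical above 0.5 rad).
It fails at once if the seal ring is moved over 30 mm (distance of seal_ring from where it was at the start of the episode above 0.03 m).
It fails at once if the loose bolt is moved over 30 mm (distance of bolt_a from where it was at the start of the episode above 0.03 m).
It also fails if it takes over 64 s, if anything falls off the work surface, if the arm or the gripper's body presses on something with over 40 N, if the wrist force passes 120 N, or if a joint passes its speed limit or range.

## Working session

There is one attempt and no reset: what is moved stays moved. The work goes in short steps, Python scripts to look and compute and a tool call to move; the robot and the scene stay as the last step left them, time stands still between calls to the robot, and variables do not carry over. Pictures are saved under pics/ and viewed, and the job is handed in when it is done.

Besides the shell and the picture viewer there is one more tool, called after "Request:" in YAML: its name, and indented under it one key for each argument. drive_tool: Moves the arm, as the interface text tells. Its arguments: {"type":"object","properties":{"dp":{"type":"array"},"turn":{"type":"array"},"claw":{"type":"array"}},"required":["dp","turn","claw"]}

```bash
mkdir -p pics
cat > h.py <<'E'
import numpy as np,cv2,json
from station import manip
def K(c):
    f=200/np.tan(np.radians(c['fov_y'])/2); return f
def pt(c,u,v,d):
    f=K(c); p=np.array([(u-c['cx'])/f*d,(v-c['cy'])/f*d,d,1]); return (np.linalg.inv(np.array(c['extrinsics']))@p)[:3]
def ray(c,u,v,z):
    M=np.linalg.inv(np.array(c['extrinsics'])); f=K(c); o=M[:3,3]; d=M[:3,:3]@np.array([(u-c['cx'])/f,(v-c['cy'])/f,1]); return o+d*(z-o[2])/d[2]
def proj(c,p):
    q=np.array(c['extrinsics'])@np.append(p,1); f=K(c); return q[0]/q[2]*f+c['cx'],q[1]/q[2]*f+c['cy']
def cloud(c,D):
    f=K(c); v,u=np.mgrid[0:400,0:640]; P=np.stack([(u-c['cx'])/f*D,(v-c['cy'])/f*D,D,np.ones_like(D)],-1)
    return (P@np.linalg.inv(np.array(c['extrinsics'])).T)[...,:3]
def snap(n,tag):
    c=manip.get_calibration(n); im,D=manip.read_camera(n); cv2.imwrite(f'pics/{tag}.png',im); np.savez(f'pics/{tag}.npz',im=im,D=D,**{k:np.array(v) for k,v in c.items()}); return c,im,D
def load(tag):
    z=np.load(f'pics/{tag}.npz'); return {k:z[k] for k in ('fov_y','cx','cy','extrinsics')},z['im'],z['D']
E
python3 - <<'E'
from h import *
print(manip.get_obs())
for n in('scene','top','wrist'):
    c,im,D=snap(n,n+'0'); print(n,c,(D==0).mean())
E
```

```text
{'t': 0.0, 'joint_pos': array([-1.34808933,  0.47776246,  0.02234951,  1.55644707, -0.01151262,
        1.10925734, -0.08309492]), 'dq': array([ 0.00134434,  0.00011838,  0.00087949, -0.00168795,  0.00060301,
       -0.00055278, -0.0001617 ]), 'effort': array([ 5.86181195e-04, -5.82857716e+01,  1.53485890e+00, -2.72624642e+01,
       -5.43444674e-02,  1.68582582e-02,  1.51417689e-04]), 'tool_pos': array([219.06871859, 637.83870832, 221.70898124]), 'tool_rot': array([ 5.55445212e-04,  8.13877642e-01,  5.81035645e-01, -6.73523838e-04]), 'ft_force': array([ 0.67539256,  0.02984243, -0.45592427]), 'moment': array([0.0065925 , 0.01275944, 0.03099811]), 'grip_width': 1.000164840647842}
scene {'fov_y': 52.85836651414367, 'cx': 319.44743711068736, 'cy': 191.07802738392644, 'extrinsics': array([[-8.94703471e-01, -4.46445259e-01, -1.38682984e-02,
         4.91117324e+02],
       [-3.01435450e-01,  6.26424858e-01, -7.18838345e-01,
         2.17023354e+02],
       [ 3.29609418e-01, -6.38966766e-01, -6.95038923e-01,
         7.35074574e+02],
       [ 0.00000000e+00,  0.00000000e+00,  0.00000000e+
[... 255 characters left out ...]
1.67321294e-02, -1.42266088e-01,
         5.72071592e+02],
       [ 1.42650840e-01, -2.46325692e-02, -9.89466510e-01,
         1.34687463e+03],
       [ 0.00000000e+00,  0.00000000e+00,  0.00000000e+00,
         1.00000000e+00]])} 0.00426171875
wrist {'fov_y': 67.1086421260125, 'cx': 328.52574813498626, 'cy': 198.29543632558597, 'extrinsics': array([[ 3.26239022e-01,  9.45286486e-01, -1.24906245e-03,
        -6.74685538e+02],
       [ 9.02999532e-01, -3.11253532e-01,  2.96163947e-01,
        -3.45457322e+01],
       [ 2.79571001e-01, -9.77481392e-02, -9.55136303e-01,
         3.92341822e+02],
       [ 0.00000000e+00,  0.00000000e+00,  0.00000000e+00,
         1.00000000e+00]])} 0.00406640625
```

View pics/scene0.png

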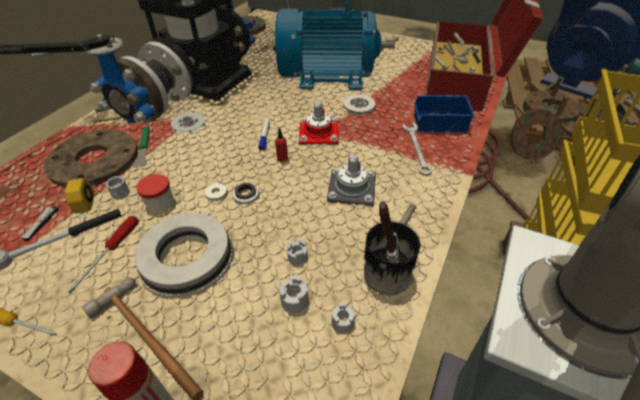

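View pics/top0.png

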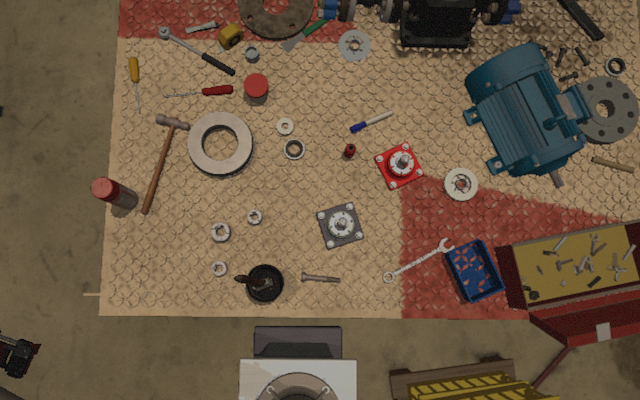

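View pics/wrist0.png

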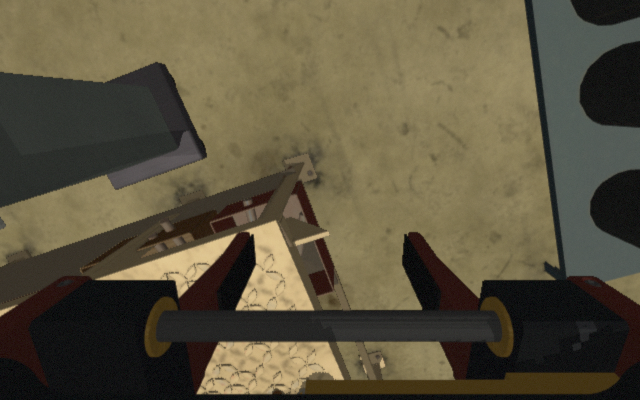

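The scene view shows three hubs at (297,251), (294,293) and (343,319), the grey stand at (352,183), and a red look-alike stand at (320,127). In the top view the hubs are at (220,232), (254,216) and (219,269), and the stand is at (340,225). The bolt and a black pot are also close by.

Run:
```python
from h import *
a=[]
for n,r in (('scene0',[270,230,380,340]),('top0',[200,190,370,290])):
    c,im,D=load(n); P=cloud(c,D); x0,y0,x1,y1=r
    s=im[y0:y1,x0:x1]; a.append(cv2.resize(s,(800,int(800*s.shape[0]/s.shape[1])) if n[0]=='t' else (600,600),interpolation=cv2.INTER_CUBIC))
    cv2.imwrite(f'pics/crop_{n}.png',a[-1])
c,im,D=load('top0'); P=cloud(c,D)
for nm,(u,v) in dict(A=(220,232),B=(254,216),C=(219,269),stand=(340,225),ring=(294,149),bottle=(350,151),bolt=(320,277),bench=(300,200)).items():
    w=P[v-14:v+15,u-14:v and u+15].reshape(-1,3); top=w[w[:,2]>15]; print(nm,P[v,u].round(1),'maxz',np.percentile(w[:,2],99).round(1),'z>15 bbox',top.min(0).round(0) if len(top) else '',top.max(0).round(0) if len(top) else '')
```

```text
A [495.6 224.6  -2.1] maxz 51.8 z>15 bbox [375.   6.  18.] [ 517.  244. 1415.]
B [541.9 130.5   1.3] maxz 38.9 z>15 bbox [375.   6.  15.] [ 557.  148. 1415.]
C [392.7 222.9   0.8] maxz 41.2 z>15 bbox [367.   6.  16.] [ 414.  241. 1415.]
stand [ 510.6 -104.4   94.9] maxz 103.3 z>15 bbox [ 375. -150.   15.] [ 559.    6. 1415.]
ring [7.379e+02 2.140e+01 7.000e-01] maxz 26.8 z>15 bbox [375.  -2.  15.] [ 763.   52. 1415.]
bottle [ 718.4 -133.3   66.4] maxz 90.4 z>15 bbox [ 375. -148.   15.] [ 739.    6. 1415.]
bolt [374.4 -56.8  10.2] maxz 20.8 z>15 bbox [361. -95.  15.] [ 379.    6. 1415.]
bench [589.6   1.8   2.2] maxz 9.4 z>15 bbox [ 375.    6. 1415.] [ 375.    6. 1415.]
```

View pics/crop_scene0.png

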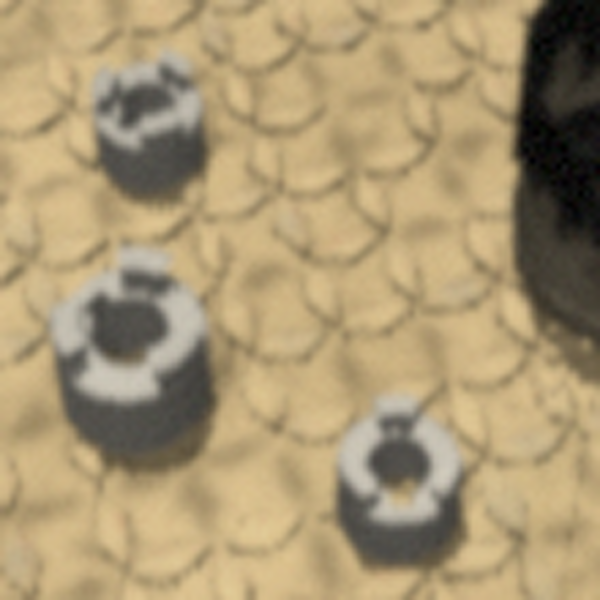

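View pics/crop_top0.png

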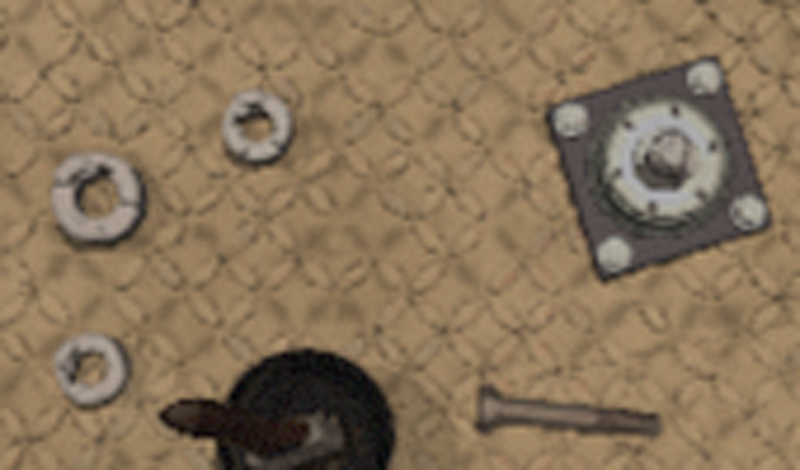

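```bash
cat >> h.py <<'E'
from scipy.spatial.transform import Rotation as R
def tool(o=None):
    o=o or manip.get_obs(); q=o['tool_rot']; return np.array(o['tool_pos']),R.from_quat([q[1],q[2],q[3],q[0]])
def go(target,yaw=None):
    "dp, turn (units) to bring TCP to target, with tool straight down and x axis at yaw"
    p,r=tool(); print('t',manip.get_obs()['t'],'pos',p.round(1),'xaxis yaw',np.arctan2(*r.as_matrix()[:2,0][::-1]).round(4))
    print('dp',(r.inv().apply(np.array(target)-p)/50).round(3))
    if yaw is not None:
        X=np.array([np.cos(yaw),np.sin(yaw),0]);Z=np.array([0,0,-1.]);T=R.from_matrix(np.stack([X,np.cross(Z,X),Z],1))
        print('turn',(np.degrees((r.inv()*T).as_rotvec())/5).round(3))
E
python3 - <<'E'
from h import *
c,im,D=load('wrist0'); p,r=tool(); M=np.linalg.inv(np.array(c['extrinsics'])); print('cam rel tool',r.inv().apply(M[:3,3]-p),'cam fwd in tool',r.inv().apply(M[:3,2]),'camx',r.inv().apply(M[:3,0]))
c,im,D=load('top0'); P=cloud(c,D)
# hub A: points with z 44..52 in window
for nm,(u,v),w,lo,hi in (('hub',(220,232),16,42,54),('shaft',(340,223),14,85,110),('cover',(340,223),24,45,56)):
    q=P[v-w:v+w,u-w:u+w].reshape(-1,3); q=q[(q[:,2]>lo)&(q[:,2]<hi)]
    (cx,cy),rad=cv2.minEnclosingCircle(q[:,:2].astype(np.float32)); print(nm,len(q),q.mean(0).round(1),cx,cy,rad)
c2,im2,D2=load('scene0'); P2=cloud(c2,D2)
for nm,(u,v),w,lo,hi in (('hub',(294,293),22,42,54),('shaft',(352,165),18,85,110)):
    q=P2[v-w:v+w,u-w:u+w].reshape(-1,3); q=q[(q[:,2]>lo)&(q[:,2]<hi)]
    (cx,cy),rad=cv2.minEnclosingCircle(q[:,:2].astype(np.float32)); print(nm,len(q),q.mean(0).round(1),cx,cy,rad)
go([495,222,190],0)
E
```

```text
cam rel tool [   0.503188    -82.14614843 -162.20043049] cam fwd in tool [-4.06939749e-04  2.96061469e-01  9.55168802e-01] camx [ 9.99998790e-01  1.55439578e-03 -5.57570995e-05]
hub 67 [494.  219.7  47.5] 493.69683837890625 219.8158416748047 26.045188903808594
shaft 69 [ 518.  -108.5   97.5] 518.5106811523438 -108.85494995117188 12.021980285644531
cover 306 [ 517.9 -108.5   50.2] 518.01123046875 -108.75962829589844 36.08803176879883
hub 164 [489.7 221.1  46.8] 491.1204528808594 219.96267700195312 26.25326919555664
shaft 90 [ 514.9 -104.4   94.9] 515.3970947265625 -107.76618957519531 12.480734825134277
t 0.15 pos [219.1 638.  221.9] xaxis yaw 1.24
dp [-6.076  7.921  0.648]
turn [1.000e-02 1.200e-02 1.421e+01]
```

Request:
drive_tool:
  dp:
    - [-0.6, 0.8, 0]
    - [-1.2, 1.6, 0]
    - [-1.8, 2.4, 0.1]
    - [-2.4, 3.2, 0.2]
    - [-3.0, 4.0, 0.3]
    - [-3.6, 4.8, 0.4]
    - [-4.2, 5.6, 0.5]
    - [-4.8, 6.4, 0.5]
    - [-5.5, 7.2, 0.5]
    - [-6.08, 7.92, 0.5]
  turn:
    - [0, 0, 1.4]
    - [0, 0, 2.8]
    - [0, 0, 4.2]
    - [0, 0, 5.6]
    - [0, 0, 7]
    - [0, 0, 8.4]
    - [0, 0, 9.8]
    - [0, 0, 11.2]
    - [0, 0, 12.6]
    - [0, 0, 14.2]
  claw: [0, 0, 0, 0, 0, 0, 0, 0, 0, 0]

```text
t: 1.15
tool_pos: [495.2, 220.9, 197.7]
tool_rot: [-0.0, 1.0, -0.002, -0.0]
ft_force: [0.9, 0.4, 0.5]
grip_width: 1.0
```

Request:
drive_tool:
  dp:
    - [0, 0, 0]
    - [0, 0, 0]
    - [0, 0, 0]
  turn:
    - [0, 0, 0]
    - [0, 0, 0]
    - [0, 0, 0]
  claw: [0, 0, 0]

```text
t: 1.45
tool_pos: [493.9, 224.1, 197.4]
tool_rot: [-0.0, 1.0, 0.002, -0.0]
ft_force: [-0.3, -0.4, -0.2]
grip_width: 1.002
```

Run:
```python
from h import *
go([493,220,8],0); print(manip.get_obs()['joint_pos'])
c,im,D=snap('wrist','w1'); cv2.imwrite('pics/w1.png',im)
```

```text
t 1.45 pos [493.9 224.1 197.4] xaxis yaw 0.0034
dp [-0.016  0.083  3.788]
turn [-0.004  0.009  0.039]
[-0.88632022  0.30021649  0.42238609  1.92307948 -0.15047712  0.94925359
 -0.3892145 ]
```

View pics/w1.png

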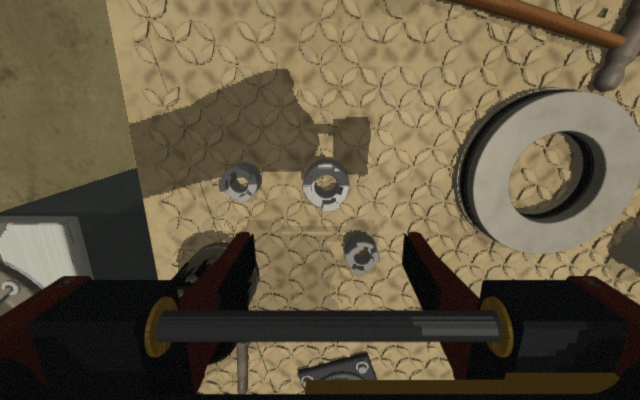

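Run:
```python
from h import *
c,im,D=load('w1'); s=im[150:220,290:360]; cv2.imwrite('pics/w1c.png',cv2.resize(s,(600,600),interpolation=cv2.INTER_CUBIC))
P=cloud(c,D); q=P[150:220,290:360].reshape(-1,3)
t=q[(q[:,2]>40)&(q[:,2]<56)]; (x,y),r=cv2.minEnclosingCircle(t[:,:2].astype(np.float32)); print(len(t),np.median(t[:,2]),x,y,r)
# bench pic: bore outline; keyway: annulus between 15 and 18 mm from axis, dark below
```

```text
473 48.15064795150346 490.6705627441406 219.7908477783203 26.10361099243164
```

View pics/w1c.png

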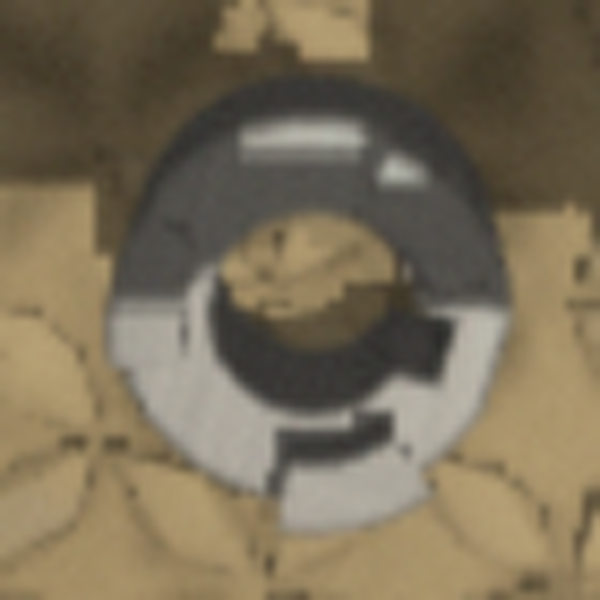

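Run:
```python
from h import *
c,im,D=load('w1')
f=lambda u,v,z: ray(c,290+u*70/600-.44,150+v*70/600-.44,z)[:2]
ctr=np.array([490.7,219.8])
for n,u,v,z in(('kw outer up',452,322,36),('kw outer lo',440,382,36),('kw in lo',392,375,36),('kw in up',410,305,36),('jawR',432,490,48),('jawL',280,525,48)):
    p=f(u,v,z)-ctr; print(n,p.round(1),np.hypot(*p).round(1),np.degrees(np.arctan2(p[1],p[0])).round(1))
# bore outline upper at z=36
print(proj(c,[490.7,219.8,48]),proj(c,[490.7,219.8,36]))
# jaw tops angles from depth
P=cloud(c,D)[150:220,290:360].reshape(-1,3); t=P[(P[:,2]>44)&(P[:,2]<54)][:,:2]-ctr
a=np.degrees(np.arctan2(t[:,1],t[:,0])); print(np.histogram(a,bins=np.arange(-180,181,10)))
```

```text
kw outer up [18.  -0.5] 18.0 -1.7
kw outer lo [16.5 -8.7] 18.7 -27.6
kw in lo [10.3 -7.7] 12.8 -36.9
kw in up [12.5  1.7] 12.6 7.8
jawR [ 15.2 -19.5] 24.7 -52.0
jawL [ -4.2 -24.2] 24.6 -99.8
(np.float64(326.0148864649029), np.float64(189.51549770690073)) (np.float64(326.113668539987), np.float64(186.62071906327955))
(array([25,  0,  0,  0,  0,  0,  0,  1, 32, 25, 29, 29, 23,  0,  0,  0,  0,
        0,  0,  0, 30, 32, 34, 34, 27,  0,  0,  0,  0,  0,  0,  0, 31, 30,
       30, 31]), array([-180, -170, -160, -150, -140, -130, -120, -110, -100,  -90,  -80,
        -70,  -60,  -50,  -40,  -30,  -20,  -10,    0,   10,   20,   30,
         40,   50,   60,   70,   80,   90,  100,  110,  120,  130,  140,
        150,  160,  170,  180]))
```

Run:
```python
from h import *
for n,(u,v),w,ctr in (('top0',(340,223),26,(518,-108.7)),('scene0',(352,175),26,(515.2,-107))):
    c,im,D=load(n); P=cloud(c,D)[v-w:v+w,u-w:u+w].reshape(-1,3); q=P[:,:2]-ctr; r=np.hypot(*q.T)
    s=P[(P[:,2]>62)&(r<22)&(r>12.5)]; s=np.c_[s,np.degrees(np.arctan2(s[:,1]-ctr[1],s[:,0]-ctr[0])),np.hypot(*(s[:,:2]-ctr).T)]
    print(n);print(s.round(1))
    s=im[v-w:v+w,u-w:u+w]; cv2.imwrite(f'pics/st_{n}.png',cv2.resize(s,(500,500),interpolation=cv2.INTER_CUBIC))
```

```text
top0
[[ 529.9 -112.7   89.9  -18.4   12.6]
 [ 532.8 -117.5   65.8  -30.8   17.2]
 [ 530.1  -98.8   63.3   39.4   15.6]
 [ 521.9  -96.2   63.2   72.8   13.1]
 [ 519.2  -93.5   62.1   85.3   15.2]
 [ 516.6  -96.3   62.1   96.6   12.5]
 [ 516.9 -123.2   63.5  -94.5   14.5]
 [ 514.  -123.    65.3 -105.7   14.9]
 [ 509.7 -119.    79.9 -128.8   13.2]
 [ 506.9 -116.2   81.4 -146.1   13.4]
 [ 507.3 -119.3   77.  -135.3   15. ]
 [ 505.6  -96.3   63.   134.8   17.5]
 [ 505.7 -104.3   63.6  160.4   13. ]
 [ 505.5 -112.1   67.5 -165.    13. ]
 [ 504.5 -113.8   78.  -159.2   14.5]
 [ 504.3 -116.3   79.9 -150.8   15.6]
 [ 505.3 -119.8   71.  -138.9   16.9]
 [ 503.2 -112.5   62.7 -165.5   15.3]
 [ 502.7 -114.7   68.5 -158.6   16.4]
 [ 503.  -117.6   65.8 -149.2   17.4]]
scene0
[[ 521.3 -118.6   97.3  -62.2   13.1]
 [ 519.3 -119.6   97.2  -72.1   13.3]
 [ 506.3 -120.6   77.5 -123.3   16.3]
 [ 505.2 -118.3   76.7 -131.5   15. ]
 [ 502.4 -117.1   78.6 -141.7   16.3]
 [ 503.5 -113.9   77.6 -149.5   13.6]
 [ 502.  -116.5   76.2 -144.1   16.3]
 [ 503.  -113.1   75.5 -153.6   13.6]
 [ 500.6 -113.2   76.2 -157.    15.8]
 [ 502.7 -112.7   72.8 -155.4   13.7]
 [ 500.6 -113.5   73.  -155.9   16. ]
 [ 502.4 -112.3   70.2 -157.3   13.9]
 [ 499.4 -110.7   72.6 -166.9   16.2]
 [ 502.7 -113.6   66.1 -152.    14.2]
 [ 500.7 -114.9   65.9 -151.6   16.5]
 [ 502.4 -113.2   63.5 -154.4   14.2]
 [ 523.1  -97.3   65.1   50.8   12.6]]
```

View pics/st_top0.png

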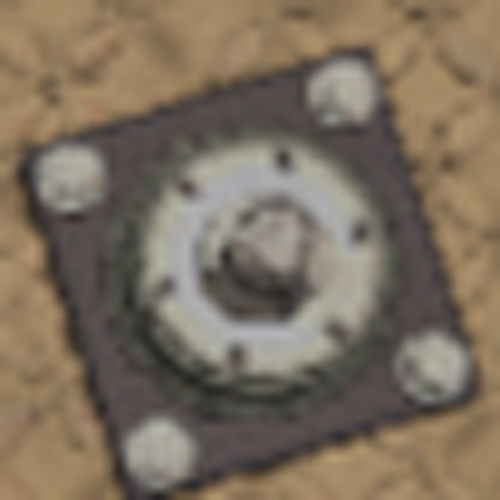

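View pics/st_scene0.png

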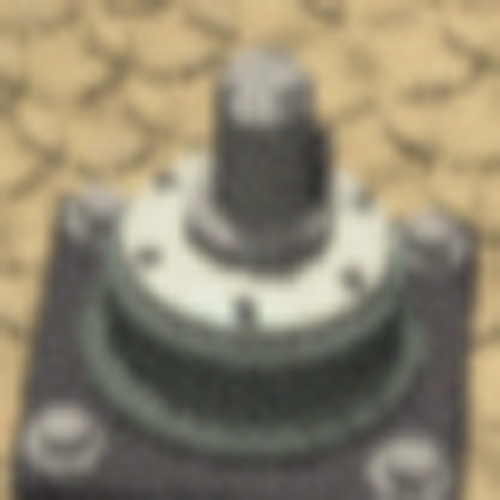

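Hub A measures 26.1 mm in radius and 48 mm high, so it is the large one. Its keyway points at about -16°. The depth shows the key at about -147°, so I'll grasp with yaw near 71°.

Request:
drive_tool:
  dp:
    - [0, 0, 0.1]
    - [0, 0.02, 0.2]
    - [-0.01, 0.03, 0.4]
    - [-0.02, 0.05, 0.6]
    - [-0.03, 0.06, 0.8]
    - [-0.04, 0.08, 1.0]
    - [-0.05, 0.08, 1.2]
    - [-0.05, 0.08, 1.4]
    - [-0.05, 0.08, 1.6]
    - [-0.05, 0.08, 1.8]
  turn:
    - [0, 0, -1.4]
    - [0, 0, -2.8]
    - [0, 0, -4.2]
    - [0, 0, -5.6]
    - [0, 0, -7]
    - [0, 0, -8.4]
    - [0, 0, -9.8]
    - [0, 0, -11.2]
    - [0, 0, -12.6]
    - [0, 0, -14.2]
  claw: [0, 0, 0, 0, 0, 0, 0, 0, 0, 0]

```text
t: 2.5
tool_pos: [491.3, 220.7, 107.2]
tool_rot: [-0.0, 0.811, 0.585, 0.0]
ft_force: [0.1, 0.9, 0.4]
grip_width: 1.001
```

Request:
drive_tool:
  dp:
    - [0, 0, 0]
    - [0, 0, 0]
    - [0, 0, 0]
  turn:
    - [0, 0, 0]
    - [0, 0, 0]
    - [0, 0, 0]
  claw: [0, 0, 0]

```text
t: 2.8
tool_pos: [492.3, 219.6, 108.2]
tool_rot: [-0.0, 0.814, 0.58, 0.0]
ft_force: [0.8, 0.3, -0.1]
grip_width: 1.0
```

Run:
```python
from h import *
go([491,220,7],np.radians(71)); print(manip.get_obs()['joint_pos'])
c,im,D=snap('wrist','w2')
P=cloud(c,D).reshape(-1,3); t=P[(P[:,2]>42)&(P[:,2]<54)&(np.hypot(P[:,0]-491,P[:,1]-220)<35)]
(x,y),r=cv2.minEnclosingCircle(t[:,:2].astype(np.float32)); print(len(t),np.median(t[:,2]),x,y,r)
```

```text
t 2.8 pos [492.3 219.6 108.2] xaxis yaw 1.2385
dp [-2.000e-03 -2.800e-02  2.023e+00]
turn [ 0.004 -0.008 -0.008]
[-0.64478915  0.39922165  0.13599618  1.99207498 -0.07732016  0.75428462
  0.77543691]
869 48.07430930409447 490.7231140136719 219.74188232421875 26.229917526245117
```

View pics/w2.png

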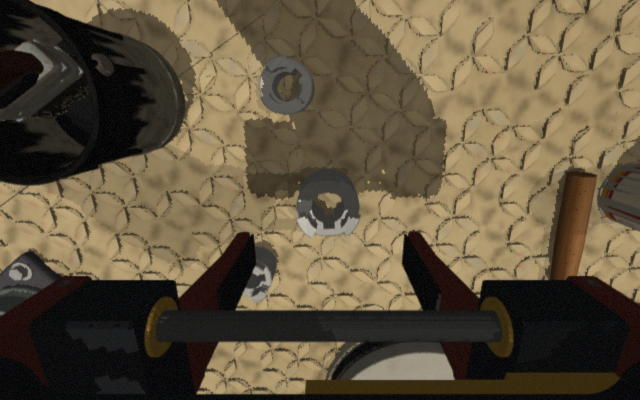

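The hub sits centred between the fingers at pixel (328,205), and its centre again measures (490.7, 219.7). Descending and gripping.

Request:
drive_tool:
  dp:
    - [0, -0.02, 0.6]
    - [0, -0.03, 1.2]
    - [0, -0.03, 1.7]
    - [0, -0.03, 1.95]
    - [0, -0.03, 2.0]
    - [0, -0.03, 2.0]
    - [0, -0.03, 2.0]
  turn:
    - [0, 0, 0]
    - [0, 0, 0]
    - [0, 0, 0]
    - [0, 0, 0]
    - [0, 0, 0]
    - [0, 0, 0]
    - [0, 0, 0]
  claw: [0, 0, 0, 0, 0, 0, 0]

```text
t: 3.55
tool_pos: [491.7, 219.7, 8.8]
tool_rot: [0.0, 0.814, 0.581, 0.001]
ft_force: [0.4, 0.0, 0.1]
grip_width: 1.0
```

Request:
drive_tool:
  dp:
    - [0, 0, 0]
    - [0, 0, 0]
    - [0, 0, 0]
    - [0, 0, 0]
    - [0, 0, 0]
    - [0, 0, 0]
    - [0, 0, 0]
    - [0, 0, 0]
  turn:
    - [0, 0, 0]
    - [0, 0, 0]
    - [0, 0, 0]
    - [0, 0, 0]
    - [0, 0, 0]
    - [0, 0, 0]
    - [0, 0, 0]
    - [0, 0, 0]
  claw: [255, 255, 255, 255, 255, 255, 255, 255]

```text
t: 4.35
tool_pos: [490.8, 219.3, 7.7]
tool_rot: [-0.0, 0.814, 0.581, 0.0]
ft_force: [-0.4, -0.5, 2.8]
grip_width: 0.587
```

Run:
```python
from h import *
o=manip.get_obs();print(o['t'],o['tool_pos'],o['grip_width']*88,o['ft_force'],o['moment'])
```

```text
4.35 [490.82167754 219.26419823   7.73031503] 51.69239394055813 [-0.43243605 -0.49182971  2.76254277] [-0.07281728  0.09385745  0.01428738]
```

Request:
drive_tool:
  dp:
    - [0, 0, -0.2]
    - [0, 0, -0.6]
    - [0, 0, -1.2]
    - [0, 0, -1.9]
    - [0, 0, -2.5]
    - [0, 0, -2.7]
    - [0, 0, -2.7]
  turn:
    - [0, 0, 0]
    - [0, 0, 0]
    - [0, 0, 0]
    - [0, 0, 0]
    - [0, 0, 0]
    - [0, 0, 0]
    - [0, 0, 0]
  claw: [255, 255, 255, 255, 255, 255, 255]

```text
t: 5.05
tool_pos: [491.3, 219.6, 143.7]
tool_rot: [0.0, 0.814, 0.581, 0.001]
ft_force: [-0.4, -0.7, -3.6]
grip_width: 0.588
```

Run:
```python
from h import *
o=manip.get_obs();print(o['grip_width']*88,o['ft_force'])
go([430,-158,142],np.radians(-60)); go([460,31,142],np.radians(5))
```

```text
51.70854673655022 [-0.43845955 -0.71749684 -3.58116219]
t 5.05 pos [491.3 219.6 143.7] xaxis yaw 1.24
dp [-7.541  1.294  0.021]
turn [-1.7000e-02 -3.1000e-02  2.6209e+01]
t 5.05 pos [491.3 219.6 143.7] xaxis yaw 1.24
dp [-3.771  0.633  0.028]
turn [ 2.0000e-03 -3.0000e-02  1.3209e+01]
```

Run:
```python
from h import *
c,im,D=load('top0');P=cloud(c,D)[262:305,232:288].reshape(-1,3);P=P[(P[:,2]>40)&(P[:,2]<400)];print(P.min(0),P.max(0))
go([545,60,142],np.radians(5))
```

```text
[309.31530269  42.24794986  40.28151556] [405.72812407 153.98677873 246.83994517]
t 5.05 pos [491.3 219.6 143.7] xaxis yaw 1.24
dp [-2.67   2.053  0.032]
turn [ 2.0000e-03 -3.0000e-02  1.3209e+01]
```

Request:
drive_tool:
  dp:
    - [-0.2, 0.4, 0]
    - [-0.5, 0.8, 0]
    - [-0.8, 1.2, 0]
    - [-1.1, 1.5, 0]
    - [-1.5, 1.75, 0]
    - [-1.9, 1.9, 0]
    - [-2.3, 2.0, 0]
    - [-2.67, 2.05, 0]
  turn:
    - [0, 0, 1.6]
    - [0, 0, 3.2]
    - [0, 0, 4.8]
    - [0, 0, 6.5]
    - [0, 0, 8.2]
    - [0, 0, 9.9]
    - [0, 0, 11.5]
    - [0, 0, 13.2]
  claw: [255, 255, 255, 255, 255, 255, 255, 255]

```text
t: 5.85
tool_pos: [542.9, 58.2, 140.4]
tool_rot: [0.001, 0.999, 0.041, -0.002]
ft_force: [0.3, 0.1, -4.4]
grip_width: 0.587
```

Run:
```python
from h import *
go([430,-158,142],np.radians(-60));
```

```text
t 5.85 pos [542.9  58.2 140.4] xaxis yaw 0.0815
dp [-2.603  4.126 -0.017]
turn [ 0.038  0.027 12.934]
```

Request:
drive_tool:
  dp:
    - [-0.1, 0.4, 0]
    - [-0.2, 0.9, 0]
    - [-0.3, 1.4, 0]
    - [-0.5, 1.9, 0]
    - [-0.7, 2.4, 0]
    - [-1.1, 2.9, 0]
    - [-1.6, 3.4, 0]
    - [-2.1, 3.8, 0]
    - [-2.6, 4.13, 0]
    - [-2.6, 4.13, 0]
  turn:
    - [0, 0, 1.5]
    - [0, 0, 3]
    - [0, 0, 4.6]
    - [0, 0, 6.2]
    - [0, 0, 7.8]
    - [0, 0, 9.4]
    - [0, 0, 11.0]
    - [0, 0, 12.2]
    - [0, 0, 12.9]
    - [0, 0, 12.9]
  claw: [255, 255, 255, 255, 255, 255, 255, 255, 255, 255]

```text
t: 6.85
tool_pos: [427.8, -159.6, 140.9]
tool_rot: [0.001, 0.867, -0.499, -0.002]
ft_force: [-0.5, -0.1, -4.6]
grip_width: 0.583
```

Request:
drive_tool:
  dp:
    - [0, 0, 0]
    - [0, 0, 0]
    - [0, 0, 0]
  turn:
    - [0, 0, 0]
    - [0, 0, 0]
    - [0, 0, 0]
  claw: [255, 255, 255]

```text
t: 7.15
tool_pos: [433.6, -156.7, 142.3]
tool_rot: [0.0, 0.869, -0.495, -0.0]
ft_force: [0.9, 1.0, -3.0]
grip_width: 0.584
```

Run:
```python
from h import *
o=manip.get_obs();print(o['joint_pos'],o['ft_force'],o['grip_width'])
go([517,-108,142],np.radians(-60)); 
c,im,D=snap('wrist','w3')
```

```text
[-0.47759314  0.30280986  0.82328185  2.16899789 -0.31269829  0.78852815
 -0.48892769] [ 0.88921314  1.0036875  -2.95909181] 0.5836944696631893
t 7.15 pos [ 433.6 -156.7  142.3] xaxis yaw -1.0355
dp [ 0.014 -1.931  0.004]
turn [ 0.007 -0.001  0.134]
```

View pics/w3.png

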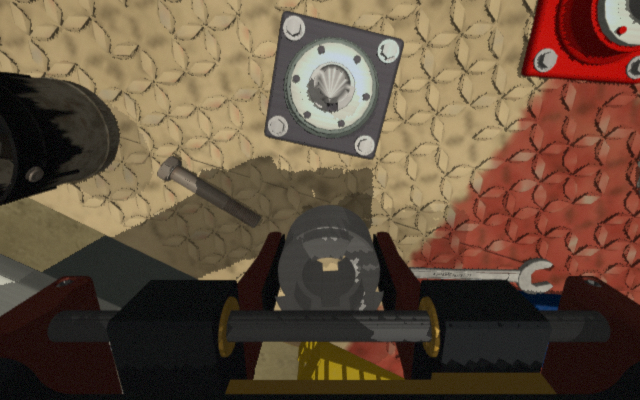

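Run:
```python
from h import *
c,im,D=load('w3');P=cloud(c,D); p,r=tool()
def circ(lo,hi,c0,rr):
    q=P.reshape(-1,3); t=q[(q[:,2]>lo)&(q[:,2]<hi)&(np.hypot(q[:,0]-c0[0],q[:,1]-c0[1])<rr)]
    (x,y),rad=cv2.minEnclosingCircle(t[:,:2].astype(np.float32)); print(lo,hi,len(t),np.median(t[:,2]).round(1),round(x,1),round(y,1),round(rad,2)); return t
circ(98,104,(516,-108),20);circ(93.5,104,(516,-108),14);circ(48,54,(516,-108),40)
h=circ(p[2]+36,p[2]+52,p[:2],30); print(r.inv().apply(np.array([*cv2.minEnclosingCircle(h[:,:2].astype(np.float32))[0],p[2]])-p), p)
q=P.reshape(-1,3);ctr=np.array([515.5,-108]);d=q[:,:2]-ctr;rd=np.hypot(*d.T);s=q[(rd<18)&(rd>13)&(q[:,2]>70)&(q[:,2]<84)]
print(np.c_[s,np.degrees(np.arctan2(*(s[:,:2]-ctr).T[::-1])),np.hypot(*(s[:,:2]-ctr).T)].round(1))
a=np.degrees(np.arctan2(*(h[:,:2]-h[:,:2].mean(0)).T[::-1]));t=h[:,2]
print(np.histogram(a[t>np.percentile(t,95)-5],bins=np.arange(-180,181,10)))
cv2.imwrite('pics/w3a.png',cv2.resize(im[30:140,280:390],(600,600),interpolation=cv2.INTER_CUBIC))
cv2.imwrite('pics/w3b.png',cv2.resize(im[200:320,270:390],(600,600),interpolation=cv2.INTER_CUBIC))
```

```text
98 104 799 100.1 515.8 -109.7 10.69
93.5 104 1118 99.6 515.9 -109.4 11.98
48 54 3789 50.8 515.9 -109.4 32.9
178.38259457563947 194.38259457563947 2517 182.8 435.2 -155.7 29.37
[-4.05873581e-02 -1.94774471e+00 -9.77135472e-04] [ 433.58654113 -156.76125125  142.38259458]
[[ 507.3 -118.2   80.9 -128.8   13.1]
 [ 507.7 -118.8   78.8 -125.7   13.3]
 [ 503.5 -113.    80.4 -157.2   13. ]
 [ 505.3 -116.1   80.7 -141.6   13. ]
 [ 505.7 -116.7   80.4 -138.5   13.1]
 [ 506.  -117.3   80.2 -135.5   13.3]
 [ 506.4 -117.9   81.5 -132.7   13.5]
 [ 506.7 -118.5   80.1 -129.7   13.7]
 [ 507.1 -119.2   79.6 -126.9   14. ]
 [ 502.9 -113.4   79.4 -156.9   13.7]
 [ 503.3 -114.    79.4 -153.9   13.6]
 [ 503.6 -114.6   79.9 -150.9   13.6]
 [ 504.  -115.2   81.1 -147.9   13.6]
 [ 504.3 -115.8   81.7 -145.    13.6]
 [ 504.7 -116.5   79.  -141.9   13.7]
 [ 505.1 -117.    81.1 -139.1   13.8]
 [ 505.4 -117.7   80.9 -136.2   13.9]
 [ 505.8 -118.3   80.  -133.3   14.1]
 [ 506.1 -118.9   81.4 -130.7   14.3]
 [ 506.5 -119.5   80.4 -128.    14.6]
 [ 502.3 -113.7   80.3 -156.5   14.4]
 [ 502.7 -114.3   79.3 -153.7   
[... 1740 characters left out ...]
148.2   17. ]
 [ 501.4 -117.6   79.2 -145.8   17. ]
 [ 501.8 -118.2   78.8 -143.4   17.1]
 [ 502.1 -118.8   80.1 -141.    17.2]
 [ 502.5 -119.4   80.  -138.7   17.3]
 [ 502.9 -120.    79.6 -136.4   17.5]
 [ 503.2 -120.7   79.2 -134.1   17.6]
 [ 503.6 -121.2   80.9 -132.    17.8]]
(array([ 0,  0,  0,  0,  0,  0,  0,  0,  0, 23, 36, 35, 83, 21,  0,  0,  0,
        0,  0,  0,  0,  0,  0,  0,  0,  0,  0,  0,  0, 58, 39, 39, 22,  0,
        0,  0]), array([-180, -170, -160, -150, -140, -130, -120, -110, -100,  -90,  -80,
        -70,  -60,  -50,  -40,  -30,  -20,  -10,    0,   10,   20,   30,
         40,   50,   60,   70,   80,   90,  100,  110,  120,  130,  140,
        150,  160,  170,  180]))
```

View pics/w3a.png

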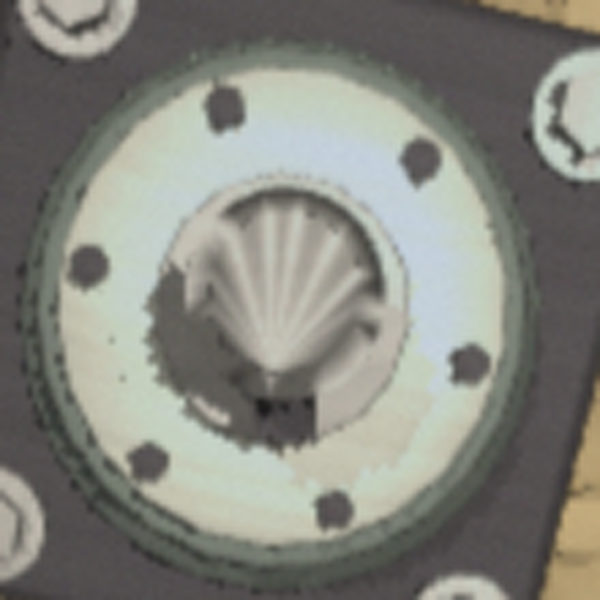

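View pics/w3b.png

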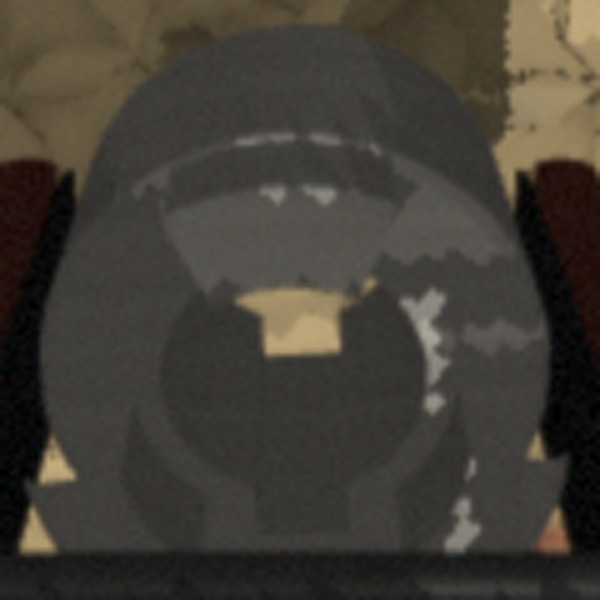

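Run:
```python
from h import *
for n in('w1','w2'):
    c,im,D=load(n); P=cloud(c,D).reshape(-1,3); ctr=np.array([490.7,219.75]); d=P[:,:2]-ctr; rr=np.hypot(*d.T)
    m=(P[:,2]>43)&(P[:,2]<54)&(rr<27)&(rr>17); a=np.arctan2(d[m,1],d[m,0]); print(n,np.degrees(np.angle(np.mean(np.exp(3j*a)))/3), m.sum())
go([515.9,-109.4,120],np.radians(-61.5))
```

```text
w1 44.20815704872937 421
w2 44.05352726179198 775
t 7.2 pos [ 433.6 -156.8  142.4] xaxis yaw -1.0357
dp [ 0.025 -1.899  0.447]
turn [ 0.006 -0.001  0.431]
```

Both wrist views put the keyway at -15.9°. The key shows at about -148.5°, and the shaft axis is at (515.9, -109.4). Moving over the shaft.

Request:
drive_tool:
  dp:
    - [0.01, -0.3, 0]
    - [0.01, -0.8, 0]
    - [0.02, -1.3, 0]
    - [0.02, -1.7, 0]
    - [0.025, -1.9, 0]
    - [0.025, -1.9, 0.2]
    - [0.025, -1.9, 0.4]
    - [0.025, -1.9, 0.45]
    - [0.025, -1.9, 0.45]
    - [0.025, -1.9, 0.45]
  turn:
    - [0, 0, 0.1]
    - [0, 0, 0.2]
    - [0, 0, 0.3]
    - [0, 0, 0.44]
    - [0, 0, 0.44]
    - [0, 0, 0.44]
    - [0, 0, 0.44]
    - [0, 0, 0.44]
    - [0, 0, 0.44]
    - [0, 0, 0.44]
  claw: [255, 255, 255, 255, 255, 255, 255, 255, 255, 255]

```text
t: 8.2
tool_pos: [515.0, -110.8, 120.2]
tool_rot: [0.0, 0.858, -0.513, -0.0]
ft_force: [-0.5, -0.3, -3.8]
grip_width: 0.589
```

Run:
```python
from h import *
o=manip.get_obs();print(o['ft_force'],o['moment'],o['grip_width'])
go([515.9,-109.4,92],np.radians(-61.5))
c,im,D=snap('wrist','w4'); cv2.imwrite('pics/w4c.png',cv2.resize(im[200:320,270:390],(600,600),interpolation=cv2.INTER_CUBIC))
```

```text
[-0.53171781 -0.29041325 -3.7686944 ] [-0.04700063  0.14432278 -0.0256114 ] 0.5892658486933465
t 8.2 pos [ 515.  -110.8  120.2] xaxis yaw -1.0773
dp [-0.015 -0.029  0.563]
turn [ 0.002  0.002 -0.045]
```

View pics/w4c.png

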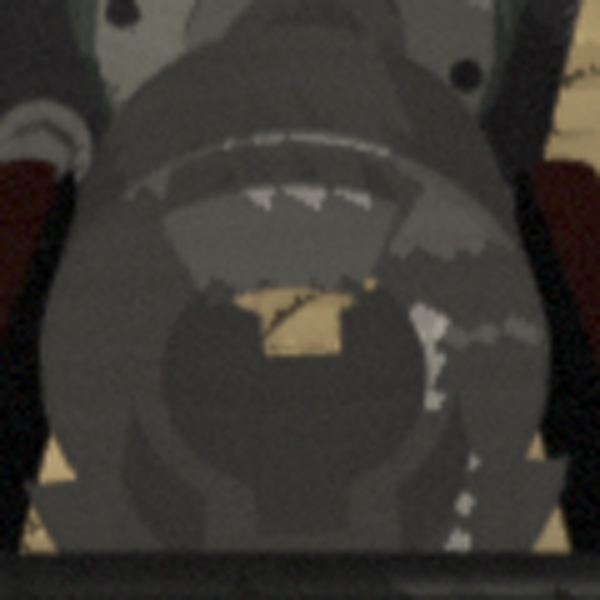

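Request:
drive_tool:
  dp:
    - [0, -0.01, 0.05]
    - [-0.01, -0.02, 0.1]
    - [-0.01, -0.02, 0.15]
    - [-0.01, -0.02, 0.2]
    - [-0.01, -0.02, 0.25]
    - [-0.01, -0.02, 0.3]
    - [-0.01, -0.02, 0.34]
    - [-0.01, -0.02, 0.37]
    - [-0.01, -0.02, 0.4]
    - [-0.01, -0.02, 0.4]
  turn:
    - [0, 0, 0]
    - [0, 0, 0]
    - [0, 0, 0]
    - [0, 0, 0]
    - [0, 0, 0]
    - [0, 0, 0]
    - [0, 0, 0]
    - [0, 0, 0]
    - [0, 0, 0]
    - [0, 0, 0]
  claw: [255, 255, 255, 255, 255, 255, 255, 255, 255, 255]

```text
t: 9.25
tool_pos: [516.0, -109.3, 100.0]
tool_rot: [0.0, 0.859, -0.512, -0.0]
ft_force: [0.2, 0.2, -4.7]
grip_width: 0.586
```

Run:
```python
from h import *
o=manip.get_obs();print(o['ft_force'],o['moment'],o['grip_width'])
go([515.9,-109.4,90],np.radians(-61.5))
```

```text
[ 0.20574642  0.23878942 -4.70308924] [0.01989805 0.13945126 0.0188121 ] 0.5856910868499144
t 9.25 pos [ 516.  -109.3  100. ] xaxis yaw -1.0761
dp [0.001 0.003 0.199]
turn [ 0.003  0.001 -0.031]
```

No contact forces so far. Easing down to just above the key top (TCP at about 89).

Request:
drive_tool:
  dp:
    - [0, 0, 0.03]
    - [0, 0, 0.06]
    - [0, 0, 0.09]
    - [0, 0, 0.12]
    - [0, 0, 0.15]
    - [0, 0, 0.18]
    - [0, 0, 0.2]
    - [0, 0, 0.2]
  turn:
    - [0, 0, 0]
    - [0, 0, 0]
    - [0, 0, 0]
    - [0, 0, 0]
    - [0, 0, 0]
    - [0, 0, 0]
    - [0, 0, 0]
    - [0, 0, 0]
  claw: [255, 255, 255, 255, 255, 255, 255, 255]

```text
t: 10.05
tool_pos: [516.0, -109.3, 90.0]
tool_rot: [0.0, 0.859, -0.512, -0.0]
ft_force: [0.1, 0.6, -4.5]
grip_width: 0.586
```

Request:
drive_tool:
  dp:
    - [0, 0, 0.02]
    - [0, 0, 0.04]
    - [0, 0, 0.06]
    - [0, 0, 0.07]
    - [0, 0, 0.07]
  turn:
    - [0, 0, 0]
    - [0, 0, 0]
    - [0, 0, 0]
    - [0, 0, 0]
    - [0, 0, 0]
  claw: [255, 255, 255, 255, 255]

```text
t: 10.55
tool_pos: [516.2, -109.4, 86.6]
tool_rot: [0.0, 0.859, -0.512, 0.0]
ft_force: [-0.7, 0.1, -4.0]
grip_width: 0.589
```

Request:
drive_tool:
  dp:
    - [0, 0, 0.02]
    - [0, 0, 0.04]
    - [0, 0, 0.06]
    - [0, 0, 0.06]
  turn:
    - [0, 0, 0]
    - [0, 0, 0]
    - [0, 0, 0]
    - [0, 0, 0]
  claw: [255, 255, 255, 255]

```text
t: 10.95
tool_pos: [516.2, -109.4, 83.6]
tool_rot: [0.0, 0.859, -0.512, 0.0]
ft_force: [0.3, -0.6, -3.8]
grip_width: 0.584
```

Run:
```python
from h import *
o=manip.get_obs();print(o['ft_force'],o['moment'],o['grip_width'])
go([515.9,-109.4,70],np.radians(-61.5))
```

```text
[ 0.27874257 -0.60726581 -3.75921114] [-0.18671811 -0.03389325 -0.01434613] 0.5835557189810233
t 10.95 pos [ 516.2 -109.4   83.6] xaxis yaw -1.0761
dp [-0.003  0.005  0.271]
turn [-0.    -0.003 -0.032]
```

The underside is 4 mm below the key's top with no vertical load, so the key is in the keyway. Continuing gently.

Request:
drive_tool:
  dp:
    - [0, 0, 0.03]
    - [0, 0, 0.06]
    - [0, 0, 0.09]
    - [0, 0, 0.12]
    - [0, 0, 0.12]
  turn:
    - [0, 0, 0]
    - [0, 0, 0]
    - [0, 0, 0]
    - [0, 0, 0]
    - [0, 0, 0]
  claw: [255, 255, 255, 255, 255]

```text
t: 11.45
tool_pos: [516.2, -109.4, 77.5]
tool_rot: [0.0, 0.859, -0.513, 0.0]
ft_force: [0.9, -0.8, -4.9]
grip_width: 0.585
```

Request:
drive_tool:
  dp:
    - [0, 0, 0.03]
    - [0, 0, 0.06]
    - [0, 0, 0.09]
    - [0, 0, 0.12]
    - [0, 0, 0.12]
  turn:
    - [0, 0, 0]
    - [0, 0, 0]
    - [0, 0, 0]
    - [0, 0, 0]
    - [0, 0, 0]
  claw: [255, 255, 255, 255, 255]

```text
t: 11.95
tool_pos: [516.2, -109.4, 71.5]
tool_rot: [0.0, 0.859, -0.512, 0.0]
ft_force: [1.9, -2.2, -5.9]
grip_width: 0.59
```

Run:
```python
from h import *
o=manip.get_obs();print(o['ft_force'],o['moment'],o['grip_width'])
go([515.9,-109.4,68],np.radians(-61.5))
```

```text
[ 1.85791855 -2.2334863  -5.92350439] [-0.48158084 -0.31943448  0.07316567] 0.5900787224584051
t 11.95 pos [ 516.2 -109.4   71.5] xaxis yaw -1.0762
dp [-0.003  0.005  0.069]
turn [ 0.    -0.004 -0.032]
```

Request:
drive_tool:
  dp:
    - [0, 0, 0.02]
    - [0, 0, 0.04]
    - [0, 0, 0.05]
    - [0, 0, 0.05]
  turn:
    - [0, 0, 0]
    - [0, 0, 0]
    - [0, 0, 0]
    - [0, 0, 0]
  claw: [255, 255, 255, 255]

```text
t: 12.35
tool_pos: [516.2, -109.4, 69.1]
tool_rot: [0.0, 0.859, -0.512, 0.0]
ft_force: [2.3, -2.9, -3.7]
grip_width: 0.586
```

Request:
drive_tool:
  dp:
    - [0, 0, 0.01]
    - [0, 0, 0.02]
    - [0, 0, 0.02]
  turn:
    - [0, 0, 0]
    - [0, 0, 0]
    - [0, 0, 0]
  claw: [255, 255, 255]

```text
t: 12.65
tool_pos: [516.2, -109.4, 68.2]
tool_rot: [0.0, 0.859, -0.512, 0.0]
ft_force: [1.9, -2.3, -2.6]
grip_width: 0.586
```

Request:
drive_tool:
  dp:
    - [0, 0, 0.01]
    - [0, 0, 0.01]
  turn:
    - [0, 0, 0]
    - [0, 0, 0]
  claw: [255, 255]

```text
t: 12.85
tool_pos: [516.2, -109.4, 67.7]
tool_rot: [-0.0, 0.859, -0.513, 0.0]
ft_force: [1.5, -3.1, -1.9]
grip_width: 0.584
```

Request:
drive_tool:
  dp:
    - [0, 0, 0.01]
    - [0, 0, 0.01]
  turn:
    - [0, 0, 0]
    - [0, 0, 0]
  claw: [255, 255]

```text
t: 13.05
tool_pos: [516.3, -109.4, 67.7]
tool_rot: [-0.0, 0.859, -0.513, 0.0]
ft_force: [-0.3, -2.0, 6.3]
grip_width: 0.587
```

The hub is on the shoulder: TCP at 67.7 mm as predicted, with a light upward reaction of about 10 N. Releasing.

Request:
drive_tool:
  dp:
    - [0, 0, 0]
    - [0, 0, 0]
    - [0, 0, 0]
    - [0, 0, 0]
    - [0, 0, 0]
    - [0, 0, 0]
    - [0, 0, 0]
    - [0, 0, 0]
  turn:
    - [0, 0, 0]
    - [0, 0, 0]
    - [0, 0, 0]
    - [0, 0, 0]
    - [0, 0, 0]
    - [0, 0, 0]
    - [0, 0, 0]
    - [0, 0, 0]
  claw: [130, 110, 80, 50, 0, 0, 0, 0]

```text
t: 13.85
tool_pos: [516.1, -109.2, 67.1]
tool_rot: [-0.0, 0.859, -0.512, -0.0]
ft_force: [-0.1, -1.2, 0.6]
grip_width: 0.997
```

Request:
drive_tool:
  dp:
    - [0, 0, -0.1]
    - [0, 0, -0.4]
    - [0, 0, -0.8]
    - [0, 0, -1.3]
    - [0, 0, -1.8]
    - [0, 0, -2.2]
    - [0, 0, -2.2]
  turn:
    - [0, 0, 0]
    - [0, 0, 0]
    - [0, 0, 0]
    - [0, 0, 0]
    - [0, 0, 0]
    - [0, 0, 0]
    - [0, 0, 0]
  claw: [0, 0, 0, 0, 0, 0, 0]

```text
t: 14.55
tool_pos: [518.0, -109.9, 180.6]
tool_rot: [-0.002, 0.859, -0.513, 0.002]
ft_force: [0.2, -0.1, 0.5]
grip_width: 1.001
```

Run:
```python
from h import *
o=manip.get_obs();print(o['t'],o['tool_pos'],o['ft_force'])
c,im,D=snap('wrist','w5');P=cloud(c,D).reshape(-1,3);ctr=(515.9,-109.4)
d=P[:,:2]-ctr;t=P[(np.hypot(*d.T)<32)&(P[:,2]>102)&(P[:,2]<114)];print(len(t),np.median(t[:,2]),cv2.minEnclosingCircle(t[:,:2].astype(np.float32)))
t2=P[(np.hypot(*d.T)<9)&(P[:,2]>85)];print('shaft end z',np.median(t2[:,2]))
A=np.c_[t[:,:2]-ctr,np.ones(len(t))];print('tilt',np.linalg.lstsq(A,t[:,2],rcond=None)[0])
```

```text
14.55 [ 517.95838607 -109.92306169  180.56257239] [ 0.17214591 -0.13310788  0.47504711]
777 108.18339490818371 ((515.4798583984375, -108.49761962890625), 26.183338165283203)
shaft end z 100.37909605298182
tilt [-5.44665914e-03 -5.81332824e-03  1.07906751e+02]
```

View pics/w5.png

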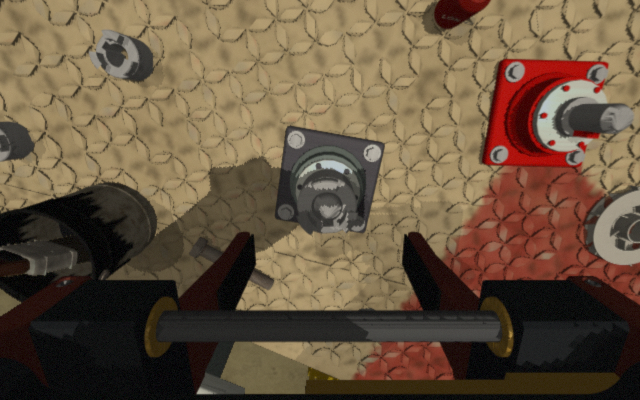

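The hub is at pixel (328,205) on the grey unit. Its jaw tops are at 108.2 mm (108 expected), it is about 1 mm off the axis, and its tilt is about 0.008 rad. The arm is clear, and the bolt and bottle look undisturbed.

Request:
drive_tool:
  dp:
    - [0, 0, 0]
    - [0, 0, 0]
    - [0, 0, 0]
  turn:
    - [0, 0, 0]
    - [0, 0, 0]
    - [0, 0, 0]
  claw: [0, 0, 0]

```text
t: 14.9
tool_pos: [515.6, -109.3, 176.5]
tool_rot: [0.0, 0.859, -0.513, -0.001]
ft_force: [0.0, -0.1, -0.4]
grip_width: 0.996
```

Run:
```python
from h import *
print(manip.job_done())
```

```text
the job is handed in; nothing more can be done
None
```

The largest hub is seated jaws up on the grey bearing unit's shaft, key in keyway. I let go, backed off and handed the job in at about 15 s; no verdict was reported.

- **Fit:** The wrist camera showed the key at about -148.5°. I lined the keyway up to that before lowering, and the key went in without a turning search. The hub came to rest on the shoulder at the predicted height. Readings at the end of each move never showed more than about 10 N on the hub, and I did not log the force in between.
- **Last checks:** The jaw tops measured 108.2 mm, against 108 mm expected. The hub was about 1 mm off the shaft axis, with a tilt of about 0.008 rad. The arm was clear and read no outside force.
- **Bystanders:** The bolt and the thread-lock bottle looked undisturbed in the last picture, but I did not measure them. The seal ring was not in that picture, so I didn't check it; the arm never went near it.
- **Disagreements:** The overhead camera put the hub and shaft 2–3 mm off the wrist camera in x. Their relative positions agreed to about 1 mm, and I used the wrist camera's values.

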